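# Hang a lidded ingredient pail on the weighing hook

### The arm

A 6-joint arm with a two-finger parallel gripper is mounted at the origin on the work surface. World frame = base frame: x ahead of the robot, y to its left, z up, the work surface at z = 0. Lengths are in mm, angles in rad, forces in N, time in s.
With the tool pointing down it reaches from about 275 to 850 mm from the base axis. Payload 19 kg.
Tool frame: the origin (TCP) lies between the finger pads; the fingertips stand 11 mm ahead of it and the grasp point (between the pads) lies 8 mm behind it; x points along the fingers, z is the direction in which the jaws open and shut, and the axes are right-handed (so a half turn about x gives the same grasp; the last joint's range is limited). The gripper opens to 85 mm and grips with 20 to 120 N. Pads are 22 mm wide; open, the fingers measure 114 mm over their backs; the gripper's body (76 mm by 85 mm) begins 54 mm behind the grasp point. The pads swing forward as they close: fully open they stand 13 mm farther back than shut.
Start: joints at [1.129, 0.15, 1.437, -0, 1.554, -0.134], TCP at [174.208, 547.944, 242.267] pointing down, gripper open.
Joint ranges: [-2.8, 2.8], [-0.68, 2.1], [0.12, 2.68], [-1.39, 4.53], [0.16, 2.79], [-2.81, 2.81]. Speed limits (rad/s): [1.89, 1.89, 2.22, 3.01, 3.01, 3.01].

### API

Orientations are given as [roll, pitch, yaw] about the fixed x, y, z axes, in that order (R = Rz(yaw) Ry(pitch) Rx(roll)).
In Python, from bench import * gives the robot as it stands.
- The arm moves only by the tool move_arm, never from a script. Its argument "series" is a list of rows, each an object with "linear": the shift along the tool's x, y, z in m, a list of three; "dr": the turn, a rotation vector about the tool's x, y, z in degrees, a list of three. A call has exactly 8 rows; each row shifts and turns the commanded pose from where the row before left it, along the tool's axes as they then stand; what a row does not reach is not made up. A row lasts 1/12 s, in which the tool goes at most 41.7 mm and 7.16 degrees, less where a joint would pass 70% of its speed; a pose out of reach is approached as far as the arm can. A call with a gripper value outside its range is refused whole. "fingers" is the finger opening in m, from 0 to 0.0854, set as the call begins (left out, the last holds). The fingers move at their own pace and stop on an object; "squeeze" is the grip in N (left out, the last holds). Time passes only in rows, so rows that do not move let the fingers close, or fill a call up. It gives the time, the measured TCP pose, the force and the opening at its end, in the units of the state.
- observe(): the state, without advancing time (a new reading comes with each control period).
- camera(name): name is "scene" or "top"; returns the picture (384x512x3 uint8, blue, green, red); there is no depth.
- calibration(name): a dict with "K" (3x3 intrinsics, pixels), "R" (3x3) and "t" (3): a world point X has camera coordinates R X + t. Camera axes: x right, y down, z forward; pixel columns grow to the right and rows downward; lengths in mm; the calibration is good to about 2 mm. A picture is of the moment at which its call begins. calibration takes no time and is no camera call.
- hand_in(): hands the job in, once; it reports no verdict.
The state is a dict: "t": time; "q": joint angles; "qd": joint speeds; "tau": joint torques, N m; "tcp_pos": TCP position; "tool_rot": TCP orientation; "ft_force": force on the tool from outside, world axes, zero at the start; "torque": the same for the moment, N m; "grip_width": finger opening in mm.
Only numpy, scipy, OpenCV 4.12 (cv2) and the standard library are available. Lean on these libraries where they do the work, as an engineer would, in place of code of your own. Each camera call takes 0.05 s, during which the arm holds its last target. There are 200 camera calls.

### The job

Weigh the lidded white pail: swing its folded wire handle upright with the pail left standing where it is, then lift the pail by the handle and hang it on the red twin-prong hook of the spring scale. Let its weight down onto the hook slowly (a few centimetres a second) and let go only when the scale carries all of it, so that the scale arm never jerks or bounces or is pulled far beyond the pail's weight; leave the pail hanging still and upright, clear of the table, and do not tip the pail, press on the scale with the hand or disturb the other things.

Things in the scene. Friction and masses are not known exactly. Their poses are not given: they have to be found in the camera images.
- pail: Closed squat pail, white, dark grey band, flat steel lid: 144 mm across (lid 148), 94 mm high, contents fixed inside, 0.33 to 0.96 kg in all (hidden). Origin: centre of its underside; z up. The bail's pivots are at y = +79 and -79 mm, 80 mm above the origin. At the start the bail is folded to the pail's -x side, which roughly faces the robot.
- bail (a joint): Angle of the pail's swing bail (wire handle), rad, about the pail's y axis: 0 = level, pointing to the pail's -x side; 1.57 = upright; 2.9 = folded to the far side. Starts at 0.15 to 0.4. Its pivots are stiff: about 0.03 to 0.05 N m turns it (half a newton at the grip) and it stays at any angle where it is left.
- grip (a point): Centre of the bail's black grip tube: 12 mm across, 100 mm long, along the pail's y, 90 mm from the pivot axis; 5 mm wires run from its ends to the pivots. Folded, it is only some 3 to 9 mm clear of the lid's edge, too narrow for a finger, but free below and outside, 90 to 115 mm above the table. Upright, it is 170 mm above the pail's underside, 76 mm above the lid.
- scale: Spring weighing stand fixed to the table: grey foot 16 mm high, white column 70 mm wide, 295 mm high, and a red twin-prong hook pointing from the column to the stand's -x side (roughly to the robot). Origin: on the table straight below the hook's seat; column front at x = 165 mm, foot x = 120 to 250 mm. The grip tube goes on along +x, lying along the stand's y.
- weigh (a joint): How far the scale's hook has sunk, m: 0 unloaded (top stop), at most 0.11. The spring takes 0.4 N to leave the stop, then 100 N per metre (10 mm per newton), so the pail sinks it about 28 to 90 mm. Lightly damped.
- seat (a point): Centre of the grip tube when seated; sinks with the hook; 275 mm up unloaded. Two round prongs, 8 mm thick, at y = +32 and -32 mm, hold the tube from below in a dip (their lowest 14 mm below this point). Upturned tips end 24 mm before it in x, 14 mm above it; behind, the prongs run 10 mm above it to a cross bar at x = 125 mm. They must pass between tube and lid; the fingers fit between them.
- ramekin: Small white bowl, 70 mm across, 45 mm high, standing loose on the table; to be left alone. Origin: centre of its underside.
- cup: Steel cup, 66 mm across, 75 mm high, loose; to be left alone. Origin: centre of its underside.
- jar: Dark jar with a steel cap, 72 mm across, 110 mm high, loose; to be left alone. Origin: centre of its underside.
- mug: Blue mug, 80 mm across, 90 mm high, loose; to be left alone. Origin: centre of its underside.
- bowl: Steel bowl, 140 mm across, 60 mm high, loose; to be left alone. Origin: centre of its underside.
- spatula: Spatula with a red handle lying loose; to be left alone. Origin: centre of its underside.
- tub: White tub without a handle, 90 mm across, 60 mm high, loose; to be left alone. Origin: centre of its underside.
Not all that is in view belongs to the job. What is shaped like the pail but blue or yellow is not meant.

How it is judged:
By the outcome, as a careful person would: the job done as asked, in the order asked, and still so for the second after the job is handed in, with the robot touching nothing.
It also fails if it takes over 72 s, if anything falls off the work surface, if the arm or the gripper's body presses on something with over 40 N, if the wrist force passes 120 N, or if a joint passes its speed limit or range.

## Working session

There is one attempt and no reset: what is moved stays moved. The work goes in short steps, Python scripts to look and compute and a tool call to move; the robot and the scene stay as the last step left them, time stands still between calls to the robot, and variables do not carry over. Pictures are saved under pics/ and viewed, on a budget of 10 in all, crops included, one or two more only if the job needs it, and the job is handed in when it is done.

Besides the shell and the picture viewer there is one more tool, called after ">>>" by a JSON object that holds its "method" and its "body", one argument or row to a line. move_arm: Moves the arm, as the interface text tells. Its arguments: {"type":"object","properties":{"series":{"type":"array"},"fingers":{"type":"number"},"squeeze":{"type":"number"}},"required":["series"]}

```bash
mkdir -p pics; ls; python3 - <<'E'
from bench import *
import cv2
for n in ("scene","top"):
    cv2.imwrite(f"pics/{n}0.png",camera(n)); c=calibration(n); print(n,c["K"],c["R"],c["t"])
print(observe())
E
```

```text
pics
scene [[485.00488645   0.         258.18422838]
 [  0.         485.00488645 198.47435275]
 [  0.           0.           1.        ]] [[-0.49934523  0.86633501  0.01086236]
 [ 0.69145507  0.40603831 -0.59751382]
 [-0.52205768 -0.29085485 -0.80178503]] [ 262.76652627 -224.51512481 2005.86034535]
top [[382.16334784   0.         255.14666912]
 [  0.         382.16334784 195.05198135]
 [  0.           0.           1.        ]] [[ 0.01936353 -0.99980741  0.00319466]
 [-0.99792683 -0.01952306 -0.06132608]
 [ 0.06137664 -0.00200054 -0.99811267]] [ -21.58716174  522.98476988 1400.141168  ]
{'t': 0.1, 'q': array([ 1.12900806e+00,  1.50936491e-01,  1.43796403e+00,  9.28865572e-07,
        1.55381597e+00, -1.33993165e-01]), 'qd': array([-0.00178011, -0.00142342, -0.00208239,  0.00043885,  0.00048567,
        0.00021892]), 'tau': array([ 3.72729133e-03, -7.14373541e+01, -5.71801186e+01, -2.96410863e-04,
        6.77630946e-03,  1.70015255e-05]), 'tcp_pos': array([174.1219108 , 547.7740984 , 241.73701242]), 'tool_rot': array([ 3.00677311,  1.56967249, -2.01341099]), 'ft_force': array([-0.10470848,  0.27213283, -0.59591273]), 'torque': array([-0.05479008,  0.01332741, -0.04362851]), 'grip_width': 85.55994121291032}
```

View pics/scene0.png

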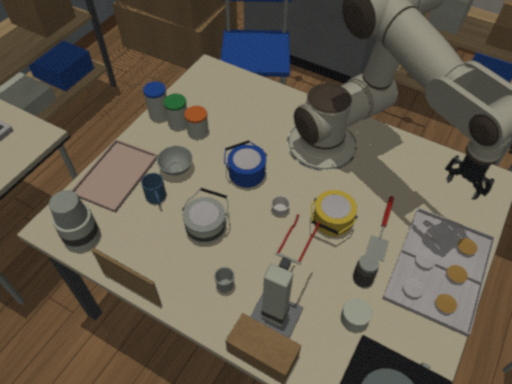

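View pics/top0.png

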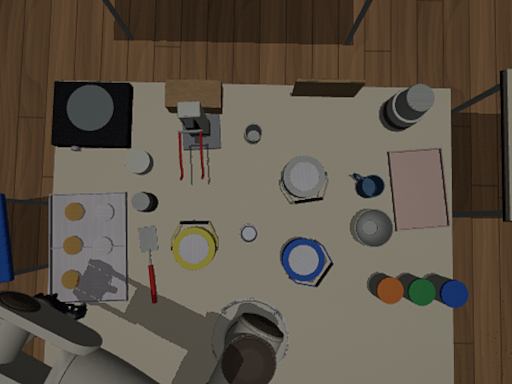

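Candidates, by position in scene / top:
- White pail: (205,218) / (304,177). White with a grey band and folded bail, so this is the one I choose.
- Blue pail: (246,165) / (306,260). Not meant.
- Yellow pail: (335,212) / (195,248). Not meant.
- White tub: (357,314) / (138,161). It has no handle.

The scale's red prongs are at scene (290,235)-(315,245) and top (182–202, 130–180). I'll check the choice in a close crop.

```bash
python3 - <<'E'
import cv2,numpy as np
s=cv2.imread("pics/scene0.png");t=cv2.imread("pics/top0.png")
def c(im,x,y,w=80,h=60): 
    o=cv2.resize(im[y:y+h,x:x+w],(400,300),interpolation=cv2.INTER_CUBIC)
    o=cv2.convertScaleAbs(o,alpha=1.3,beta=10)
    for i in range(10,w,10): cv2.putText(o,str(x+i),(int(i*400/w)-8,8),0,.3,(0,255,0)); cv2.line(o,(int(i*400/w),10),(int(i*400/w),14),(0,255,0))
    for i in range(10,h,10): cv2.putText(o,str(y+i),(0,int(i*300/h)+4),0,.3,(0,255,0)); cv2.line(o,(20,int(i*300/h)),(24,int(i*300/h)),(0,255,0))
    return o
cv2.imwrite("pics/m1.png",np.vstack([np.hstack([c(s,165,180),c(t,264,145)]),np.hstack([c(s,255,208,100,75),c(t,160,125)])]))
E
```

```text
(no output)
```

View pics/m1.png

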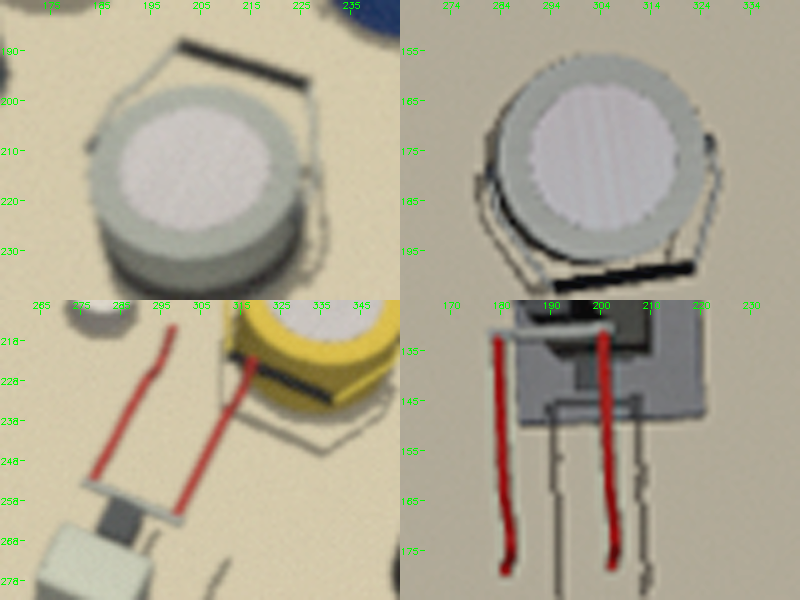

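The chosen pail is right: white, grey band, steel lid, black grip towards the robot. Its grip ends are at scene (200.6,188.6) and (226.2,196.6), and top (322.4,198) and (294.2,202). The prong tips and roots are also visible, so I'll triangulate.

```bash
cat > h.py <<'E'
from bench import *
import cv2,numpy as np
from scipy.spatial.transform import Rotation as Rot
def P(n):
    c=calibration(n); return np.array(c["K"])@np.c_[c["R"],c["t"]]
def tri(a,b):
    X=cv2.triangulatePoints(P("scene"),P("top"),np.array(a,float).reshape(2,1),np.array(b,float).reshape(2,1)).ravel()
    X=X[:3]/X[3]
    e=[np.linalg.norm((lambda p:p[:2]/p[2])(P(n)@np.r_[X,1])-u) for n,u in(("scene",a),("top",b))]
    return X,e
def ray(n,u,z):
    c=calibration(n);K,R,t=map(np.array,(c["K"],c["R"],c["t"]));o=-R.T@t;d=R.T@np.linalg.inv(K)@np.r_[u,1]
    return o+d*(z-o[2])/d[2]
E
python3 - <<'E'
from h import *
np.set_printoptions(precision=1,suppress=True)
for n,a,b in [("grip -y",(200.6,188.6),(322.4,198)),("grip +y",(226.2,196.6),(294.2,202)),("lid",(203.6,213.8),(304.0,176.2)),
 ("tip -y",(298.1,214.1),(202,178.2)),("tip +y",(317.9,222.6),(180.6,179.6)),("root -y",(277.9,252.6),(200.4,131)),("root +y",(298.9,261.4),(179.2,131.6))]:
    print(n,*tri(a,b))
for n,u in (("cup",(253,133)),("ram",(249,233)),("jar",(144,202)),("mug",(370,186)),("yellow",(194,248)),("tub",(138,161))): print(n,ray("top",u,60))
print(ray("top",(304,176.2),94),ray("scene",(203.6,213.8),94))
E
```

```text
grip -y [ 512.3 -244.9  109.2] [np.float64(0.1334745573289597), np.float64(0.2198316124315958)]
grip +y [ 496.5 -147.4  109.5] [np.float64(0.1461740744807411), np.float64(0.2389668084107789)]
lid [ 588.7 -182.5   92.7] [np.float64(0.14238091574437267), np.float64(0.22499471762052972)]
tip -y [554.  149.3 289.1] [np.float64(0.006132958677203721), np.float64(0.0097741240412702)]
tip +y [549.2 213.2 285.9] [np.float64(0.17665171733305982), np.float64(0.27746506049244035)]
root -y [697.9 159.2 284.7] [np.float64(0.0915396887262214), np.float64(0.13696903699765306)]
root +y [694.2 223.3 286.4] [np.float64(0.17779490998576997), np.float64(0.2625478888517127)]
cup [745.9   0.8  60. ]
ram [384.5   8.   60. ]
jar [487.9 386.4  60. ]
mug [ 561.3 -424.    60. ]
yellow [327.6 202.6  60. ]
tub [635.4 413.5  60. ]
[ 588.2 -181.6   94. ] [ 589.6 -182.3   94. ]
```

```bash
cat >> h.py <<'E'
pc=np.array([588.7,-182.2,0]);ps=.162          # pail centre, yaw
sc=np.array([573.5,182.8,275]);ss=.068         # seat, yaw
def Rt(yaw,down,s=1):
    # tool x: forward/down by 'down' deg in the vertical plane at yaw; tool y = s*(-left)
    c,d=np.cos(np.radians(down)),np.sin(np.radians(down))
    x=Rot.from_euler('z',yaw).apply([c,0,-d]); y=s*Rot.from_euler('z',yaw).apply([0,-1,0])
    return np.c_[x,y,np.cross(x,y)]
def bail(th): return pc+Rot.from_euler('z',ps).apply([-90*np.cos(th),0,80+90*np.sin(th)])
def cur():
    o=observe(); return np.array(o["tcp_pos"]),Rot.from_euler('xyz',o["tool_rot"]).as_matrix(),o
def plan(p0,R0,p1,R1,n):
    w=Rot.from_matrix(R0.T@R1).as_rotvec()/n; R=R0; print("dr/row",np.degrees(w).round(2))
    for k in range(n):
        print(k,(R.T@(p1-p0)/n/1000).round(4).tolist()); R=R@Rot.from_rotvec(w).as_matrix()
E
python3 - <<'E'
from h import *
np.set_printoptions(precision=2,suppress=True)
p,R,o=cur(); print(p,R)
for s in(1,-1):
    R1=Rt(ps,50,s); print(s,np.degrees(Rot.from_matrix(R.T@R1).as_rotvec()))
s=1
b=bail(.32); print(b)
for s in (1,-1):
  R1=Rt(ps,50,s); plan(p,R,b-2*R1[:,0]-120*R1[:,0]+np.array([0,0,60]),R1,24)
E
```

```text
[174.12 547.77 241.74] [[-0.   -0.95  0.3 ]
 [-0.    0.3   0.95]
 [-1.    0.   -0.  ]]
1 [-111.35   24.85  -40.61]
-1 [ 60.41 -35.87 -21.96]
[ 504.39 -195.98  108.31]
dr/row [-4.64  1.04 -1.69]
0 [-0.0008, -0.0196, -0.0268]
1 [0.0002, -0.0174, -0.0283]
2 [0.0012, -0.015, -0.0296]
3 [0.0022, -0.0125, -0.0307]
4 [0.0031, -0.0099, -0.0316]
5 [0.0039, -0.0072, -0.0322]
6 [0.0047, -0.0044, -0.0326]
7 [0.0054, -0.0017, -0.0328]
8 [0.006, 0.0012, -0.0327]
9 [0.0065, 0.004, -0.0324]
10 [0.0069, 0.0068, -0.0318]
11 [0.0072, 0.0095, -0.031]
12 [0.0074, 0.0122, -0.03]
13 [0.0076, 0.0148, -0.0288]
14 [0.0076, 0.0173, -0.0273]
15 [0.0075, 0.0197, -0.0257]
16 [0.0074, 0.0219, -0.0239]
17 [0.0071, 0.024, -0.0219]
18 [0.0067, 0.0259, -0.0197]
19 [0.0063, 0.0276, -0.0175]
20 [0.0058, 0.0291, -0.015]
21 [0.0051, 0.0304, -0.0125]
22 [0.0044, 0.0314, -0.01]
23 [0.0036, 0.0322, -0.0073]
dr/row [ 2.52 -1.49 -0.91]
0 [-0.0008, -0.0196, -0.0268]
1 [-0.0012, -0.0208, -0.0259]
2 [-0.0015, -0.0219, -0.025]
3 [-0.0018, -0.023, -0.0239]
4 [-0.002, -0.0241, -0.0228]
5 [-0.0022, -0.0251, -0.0217]
6 [-0.0023, -0.026, -0.0205]
7 [-0.0024, -0.027, -0.0193]
8 [-0.0025, -0.0278, -0.018]
9 [-0.0025, -0.0286, -0.0167]
10 [-0.0024, -0.0294, -0.0154]
11 [-0.0024, -0.03, -0.014]
12 [-0.0022, -0.0307, -0.0126]
13 [-0.002, -0.0312, -0.0112]
14 [-0.0018, -0.0317, -0.0098]
15 [-0.0015, -0.0321, -0.0083]
16 [-0.0012, -0.0325, -0.0069]
17 [-0.0009, -0.0328, -0.0054]
18 [-0.0005, -0.033, -0.004]
19 [-0.0, -0.0331, -0.0025]
20 [0.0005, -0.0332, -0.001]
21 [0.001, -0.0332, 0.0004]
22 [0.0016, -0.0332, 0.0018]
23 [0.0021, -0.033, 0.0032]
```

>>> {"method": "move_arm", "body": {
  "series": [
    {"linear": [-0.001, -0.02, -0.027], "dr": [2.5, -1.5, -0.9]},
    {"linear": [-0.001, -0.021, -0.026], "dr": [2.5, -1.5, -0.9]},
    {"linear": [-0.0015, -0.022, -0.025], "dr": [2.5, -1.5, -0.9]},
    {"linear": [-0.002, -0.023, -0.024], "dr": [2.5, -1.5, -0.9]},
    {"linear": [-0.002, -0.024, -0.023], "dr": [2.5, -1.5, -0.9]},
    {"linear": [-0.002, -0.025, -0.022], "dr": [2.5, -1.5, -0.9]},
    {"linear": [-0.002, -0.026, -0.0205], "dr": [2.5, -1.5, -0.9]},
    {"linear": [-0.0025, -0.027, -0.019], "dr": [2.5, -1.5, -0.9]}
  ],
  "fingers": 0.045,
  "squeeze": 40
}}

```text
t: 0.77
tcp_pos: [259.1, 293.9, 248.0]
tool_rot: [-0.366, 1.327, 0.545]
ft_force: [0.6, -0.2, 1.3]
grip_width: 44.8
```

>>> {"method": "move_arm", "body": {
  "series": [
    {"linear": [-0.0025, -0.028, -0.018], "dr": [2.5, -1.5, -0.9]},
    {"linear": [-0.0025, -0.0285, -0.017], "dr": [2.5, -1.5, -0.9]},
    {"linear": [-0.0025, -0.029, -0.015], "dr": [2.5, -1.5, -0.9]},
    {"linear": [-0.0025, -0.03, -0.014], "dr": [2.5, -1.5, -0.9]},
    {"linear": [-0.002, -0.031, -0.0125], "dr": [2.5, -1.5, -0.9]},
    {"linear": [-0.002, -0.031, -0.011], "dr": [2.5, -1.5, -0.9]},
    {"linear": [-0.002, -0.032, -0.01], "dr": [2.5, -1.5, -0.9]},
    {"linear": [-0.0015, -0.032, -0.008], "dr": [2.5, -1.5, -0.9]}
  ]
}}

```text
t: 1.43
tcp_pos: [335.2, 87.7, 254.0]
tool_rot: [-0.208, 1.134, 0.404]
ft_force: [0.8, -0.2, 0.6]
grip_width: 44.9
```

>>> {"method": "move_arm", "body": {
  "series": [
    {"linear": [-0.001, -0.0325, -0.007], "dr": [2.5, -1.5, -0.9]},
    {"linear": [-0.001, -0.033, -0.0055], "dr": [2.5, -1.5, -0.9]},
    {"linear": [-0.0005, -0.033, -0.004], "dr": [2.5, -1.5, -0.9]},
    {"linear": [0, -0.033, -0.0025], "dr": [2.5, -1.5, -0.9]},
    {"linear": [0.0005, -0.033, -0.001], "dr": [2.5, -1.5, -0.9]},
    {"linear": [0.001, -0.033, 0.0005], "dr": [2.5, -1.5, -0.9]},
    {"linear": [0.0015, -0.033, 0.002], "dr": [2.5, -1.5, -0.9]},
    {"linear": [0.002, -0.033, 0.003], "dr": [2.5, -1.5, -0.9]}
  ]
}}

```text
t: 2.1
tcp_pos: [435.1, -143.5, 262.4]
tool_rot: [-0.031, 0.925, 0.223]
ft_force: [1.1, 0.7, 0.8]
grip_width: 44.9
```

```bash
python3 - <<'E'
from h import *
np.set_printoptions(precision=2,suppress=True)
p,R,o=cur(); print(o["t"],p,o["q"],o["ft_force"],o["grip_width"])
b=bail(.32);R1=Rt(ps,50,-1); plan(p,R,b-42*R1[:,0],R1,8)
E
```

```text
2.1 [ 435.07 -143.48  262.38] [-0.88 -0.42  2.02  0.6   1.27 -1.24] [1.09 0.65 0.79] 44.91115417332378
dr/row [ 0.56 -0.37 -0.28]
0 [0.0144, -0.0079, -0.0065]
1 [0.0143, -0.0079, -0.0065]
2 [0.0143, -0.0079, -0.0065]
3 [0.0143, -0.0079, -0.0066]
4 [0.0143, -0.0079, -0.0066]
5 [0.0143, -0.0079, -0.0066]
6 [0.0143, -0.0079, -0.0066]
7 [0.0143, -0.0079, -0.0066]
```

>>> {"method": "move_arm", "body": {
  "series": [
    {"linear": [0.0143, -0.0079, -0.0065], "dr": [0.56, -0.37, -0.28]},
    {"linear": [0.0143, -0.0079, -0.0065], "dr": [0.56, -0.37, -0.28]},
    {"linear": [0.0143, -0.0079, -0.0065], "dr": [0.56, -0.37, -0.28]},
    {"linear": [0.0143, -0.0079, -0.0065], "dr": [0.56, -0.37, -0.28]},
    {"linear": [0.0143, -0.0079, -0.0065], "dr": [0.56, -0.37, -0.28]},
    {"linear": [0.0143, -0.0079, -0.0065], "dr": [0.56, -0.37, -0.28]},
    {"linear": [0.0143, -0.0079, -0.0065], "dr": [0.56, -0.37, -0.28]},
    {"linear": [0.0143, -0.0079, -0.0065], "dr": [0.56, -0.37, -0.28]}
  ]
}}

```text
t: 2.77
tcp_pos: [478.0, -198.5, 140.2]
tool_rot: [-0.001, 0.874, 0.164]
ft_force: [0.3, -0.1, 0.1]
grip_width: 45.1
```

```bash
python3 - <<'E'
from h import *
np.set_printoptions(precision=2,suppress=True)
s=camera("scene");t=camera("top");cv2.imwrite("pics/s1.png",s)
c=lambda im,x,y:cv2.resize(im[y:y+90,x:x+60],(400,600),interpolation=cv2.INTER_CUBIC)
cv2.imwrite("pics/m2.png",np.hstack([c(s,180,150),c(t,275,150)]))
p,R,o=cur(); print(o["t"],p,o["q"],o["ft_force"],o["grip_width"])
b=bail(.32);R1=Rt(ps,50,-1); plan(p,R,b-2*R1[:,0],R1,8)
print(R1[:,0],R1[:,2])
E
```

```text
2.8667 [ 477.42 -197.95  138.71] [-0.9  -0.17  2.13  0.76  0.96 -1.44] [-0.21  0.51  0.48] 45.08605794470073
dr/row [ 0.   -0.02 -0.03]
0 [0.0048, -0.0003, 0.0002]
1 [0.0048, -0.0003, 0.0002]
2 [0.0048, -0.0003, 0.0001]
3 [0.0048, -0.0003, 0.0001]
4 [0.0048, -0.0003, 0.0001]
5 [0.0048, -0.0003, 0.0001]
6 [0.0048, -0.0003, 0.0001]
7 [0.0048, -0.0003, 0.0001]
[ 0.63  0.1  -0.77] [0.76 0.12 0.64]
```

View pics/m2.png

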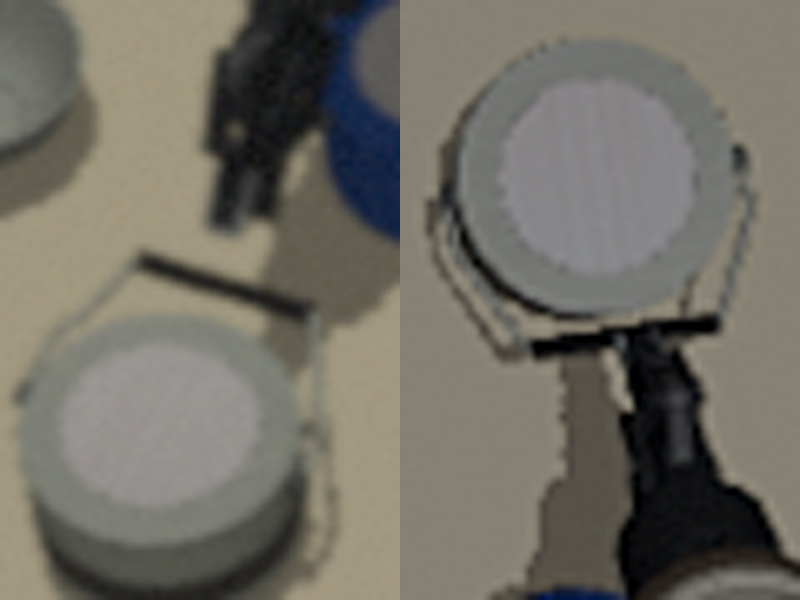

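The crop shows the open fingers at scene ≈(215,180), lined up with the tube's middle in top at ≈(311,200), and the blue pail clear. Next I advance 40 mm and cage the tube.

>>> {"method": "move_arm", "body": {
  "series": [
    {"linear": [0.0048, -0.0003, 0], "dr": [0, 0, 0]},
    {"linear": [0.0048, -0.0003, 0], "dr": [0, 0, 0]},
    {"linear": [0.0048, -0.0003, 0], "dr": [0, 0, 0]},
    {"linear": [0.0048, -0.0003, 0], "dr": [0, 0, 0]},
    {"linear": [0.0048, -0.0003, 0], "dr": [0, 0, 0]},
    {"linear": [0.0048, -0.0003, 0], "dr": [0, 0, 0]},
    {"linear": [0.0048, 0, 0.0005], "dr": [0, 0, 0]},
    {"linear": [0.0048, 0, 0.0005], "dr": [0, 0, 0]}
  ]
}}

```text
t: 3.53
tcp_pos: [503.6, -195.7, 112.0]
tool_rot: [-0.001, 0.874, 0.164]
ft_force: [0.1, -0.1, 0.4]
grip_width: 45.0
```

>>> {"method": "move_arm", "body": {
  "series": [
    {"linear": [0, 0, 0], "dr": [0, 0, 0]},
    {"linear": [0, 0, 0], "dr": [0, 0, 0]},
    {"linear": [0, 0, 0], "dr": [0, 0, 0]},
    {"linear": [0, 0, 0], "dr": [0, 0, 0]},
    {"linear": [0, 0, 0], "dr": [0, 0, 0]},
    {"linear": [0, 0, 0], "dr": [0, 0, 0]},
    {"linear": [0, 0, 0], "dr": [0, 0, 0]},
    {"linear": [0, 0, 0], "dr": [0, 0, 0]}
  ],
  "fingers": 0.022
}}

```text
t: 4.2
tcp_pos: [503.3, -195.9, 112.5]
tool_rot: [-0.001, 0.874, 0.164]
ft_force: [0.4, -0.2, 0.5]
grip_width: 22.2
```

```bash
python3 - <<'E'
from h import *
np.set_printoptions(precision=2,suppress=True)
p,R,o=cur(); print(o["t"],p,o["q"],o["ft_force"],o["grip_width"])
b=bail(.32);print((b-p)@R)
# swing: bail .32->1.57, tool 50->90 deg, keep tube 2mm ahead -> grasp 5 mm behind tcp at end
n=24;P0=p;R0=R;a=np.linspace(0,1,n+1)[1:]
for k,u in enumerate(a):
    R1=Rt(ps,50+40*u,-1); th=.32+(1.57-.32)*u; P1=bail(th)+(-2+8*u)*R1[:,0]
    print(k,(R0.T@(P1-P0)/1000).round(4).tolist(),np.degrees(Rot.from_matrix(R0.T@R1).as_rotvec()).round(2)); P0,R0=P1,R1
s=camera("scene");c=lambda im,x,y:cv2.resize(im[y:y+60,x:x+80],(800,600),interpolation=cv2.INTER_CUBIC)
cv2.imwrite("pics/m3.png",c(s,175,165))
E
```

```text
4.2 [ 503.29 -195.91  112.46] [-0.84 -0.09  2.12  0.79  0.87 -1.47] [ 0.36 -0.22  0.53] 22.171719641857823
[ 3.86 -0.25 -1.84]
0 [-0.0002, -0.0003, 0.0023] [ 0.16  1.61 -0.07]
1 [-0.0019, 0.0, 0.0041] [-0.    1.67  0.  ]
2 [-0.0018, 0.0, 0.0042] [-0.    1.67 -0.  ]
3 [-0.0017, -0.0, 0.0042] [0.   1.67 0.  ]
4 [-0.0016, 0.0, 0.0043] [-0.    1.67 -0.  ]
5 [-0.0015, 0.0, 0.0043] [ 0.    1.67 -0.  ]
6 [-0.0014, -0.0, 0.0043] [-0.    1.67 -0.  ]
7 [-0.0013, -0.0, 0.0044] [0.   1.67 0.  ]
8 [-0.0012, 0.0, 0.0044] [-0.    1.67  0.  ]
9 [-0.0011, -0.0, 0.0044] [0.   1.67 0.  ]
10 [-0.001, -0.0, 0.0044] [ 0.    1.67 -0.  ]
11 [-0.0009, 0.0, 0.0045] [-0.    1.67  0.  ]
12 [-0.0008, -0.0, 0.0045] [0.   1.67 0.  ]
13 [-0.0007, 0.0, 0.0045] [ 0.    1.67 -0.  ]
14 [-0.0006, -0.0, 0.0045] [-0.    1.67 -0.  ]
15 [-0.0005, -0.0, 0.0045] [-0.    1.67  0.  ]
16 [-0.0004, 0.0, 0.0045] [0.   1.67 0.  ]
17 [-0.0003, -0.0, 0.0045] [-0.    1.67 -0.  ]
18 [-0.0002, 0.0, 0.0045] [ 0.    1.67 -0.  ]
19 [-0.0001, -0.0, 0.0045] [0.   1.67 0.  ]
20 [0.0, -0.0, 0.0045] [-0.    1.67  0.  ]
21 [0.0001, 0.0, 0.0045] [ 0.    1.67 -0.  ]
22 [0.0002, 0.0, 0.0045] [-0.    1.67 -0.  ]
23 [0.0003, -0.0, 0.0045] [-0.    1.67  0.  ]
```

View pics/m3.png

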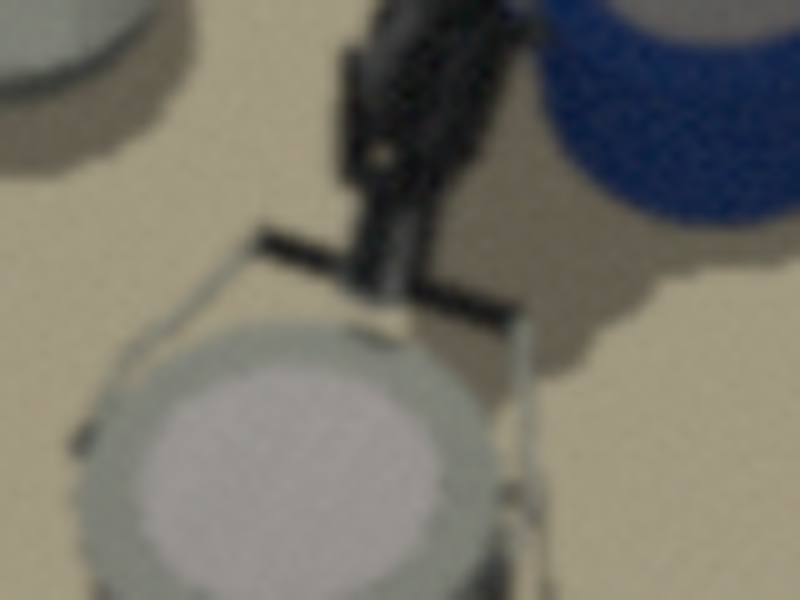

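The tube runs behind the near finger at scene ≈(212,192), so it is caged. Now I swing it, following the arc.

>>> {"method": "move_arm", "body": {
  "series": [
    {"linear": [0.001, 0, 0.0025], "dr": [0, 1.67, 0]},
    {"linear": [-0.0019, 0, 0.0041], "dr": [0, 1.67, 0]},
    {"linear": [-0.0018, 0, 0.0042], "dr": [0, 1.67, 0]},
    {"linear": [-0.0017, 0, 0.0042], "dr": [0, 1.67, 0]},
    {"linear": [-0.0016, 0, 0.0043], "dr": [0, 1.67, 0]},
    {"linear": [-0.0015, 0, 0.0043], "dr": [0, 1.67, 0]},
    {"linear": [-0.0014, 0, 0.0043], "dr": [0, 1.67, 0]},
    {"linear": [-0.0013, 0, 0.0044], "dr": [0, 1.67, 0]}
  ]
}}

```text
t: 4.92
tcp_pos: [524.3, -192.4, 139.0]
tool_rot: [-0.002, 1.109, 0.163]
ft_force: [-1.2, -0.2, 0.5]
grip_width: 21.8
```

>>> {"method": "move_arm", "body": {
  "series": [
    {"linear": [-0.0012, 0, 0.0044], "dr": [0, 1.67, 0]},
    {"linear": [-0.0011, 0, 0.0044], "dr": [0, 1.67, 0]},
    {"linear": [-0.001, 0, 0.0044], "dr": [0, 1.67, 0]},
    {"linear": [-0.0009, 0, 0.0045], "dr": [0, 1.67, 0]},
    {"linear": [-0.0008, 0, 0.0045], "dr": [0, 1.67, 0]},
    {"linear": [-0.0007, 0, 0.0045], "dr": [0, 1.67, 0]},
    {"linear": [-0.0006, 0, 0.0045], "dr": [0, 1.67, 0]},
    {"linear": [-0.0005, 0, 0.0045], "dr": [0, 1.67, 0]}
  ]
}}

```text
t: 5.58
tcp_pos: [554.8, -187.2, 157.8]
tool_rot: [-0.004, 1.342, 0.161]
ft_force: [-0.8, 0.1, 0.3]
grip_width: 22.2
```

```bash
python3 - <<'E'
from h import *
np.set_printoptions(precision=2,suppress=True)
s=camera("scene");t=camera("top")
c=lambda im,x,y:cv2.resize(im[y:y+90,x:x+60],(400,600),interpolation=cv2.INTER_CUBIC)
cv2.imwrite("pics/m4.png",np.hstack([c(s,175,150),c(t,275,140)]))
p,R,o=cur(); print(o["t"],p,o["q"],o["ft_force"],o["grip_width"])
plan(p,R,bail(1.57)+6*np.array([0,0,-1]),Rt(ps,90,-1),8)
E
```

```text
5.6833 [ 555.49 -187.1   157.87] [-0.54  0.1   1.69  0.16  1.18 -0.75] [-0.69  0.46 -0.38] 22.02030654660418
dr/row [0.03 1.65 0.  ]
0 [0.0002, -0.0001, 0.0043]
1 [0.0001, -0.0001, 0.0043]
2 [-0.0, -0.0001, 0.0043]
3 [-0.0002, -0.0001, 0.0043]
4 [-0.0003, -0.0001, 0.0042]
5 [-0.0004, -0.0001, 0.0042]
6 [-0.0005, -0.0001, 0.0042]
7 [-0.0006, -0.0001, 0.0042]
```

View pics/m4.png

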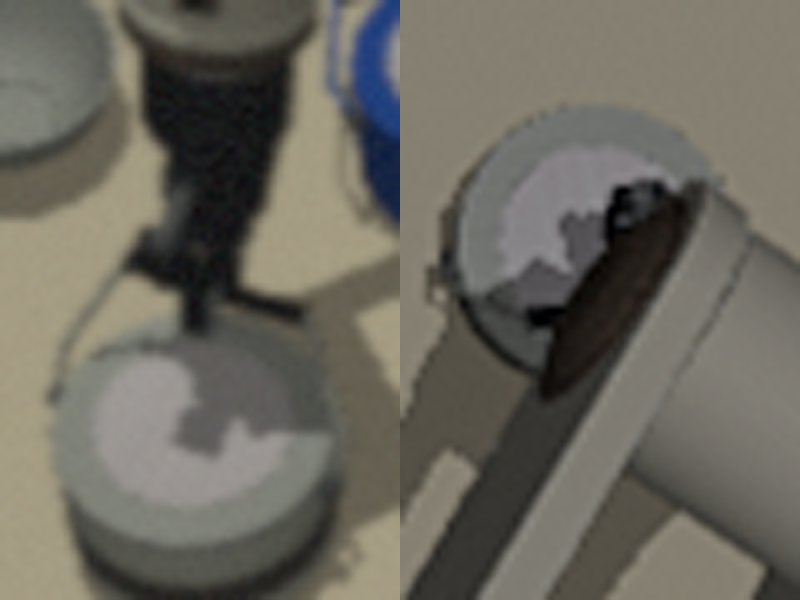

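The bail is about two thirds up, caged at scene ≈(207,193), and the pail has not moved. I finish the swing and close on the tube.

>>> {"method": "move_arm", "body": {
  "series": [
    {"linear": [0.0002, 0, 0.0043], "dr": [0, 1.65, 0]},
    {"linear": [0.0001, 0, 0.0043], "dr": [0, 1.65, 0]},
    {"linear": [0, 0, 0.0043], "dr": [0, 1.65, 0]},
    {"linear": [-0.0002, 0, 0.0043], "dr": [0, 1.65, 0]},
    {"linear": [-0.0003, 0, 0.0042], "dr": [0, 1.65, 0]},
    {"linear": [-0.0004, 0, 0.0042], "dr": [0, 1.65, 0]},
    {"linear": [-0.0005, 0, 0.0042], "dr": [0, 1.65, 0]},
    {"linear": [-0.0006, 0, 0.0042], "dr": [0, 1.65, 0]}
  ]
}}

```text
t: 6.35
tcp_pos: [587.5, -181.7, 163.5]
tool_rot: [-2.931, 1.57, -2.766]
ft_force: [-1.4, 0.3, 0.0]
grip_width: 22.1
```

>>> {"method": "move_arm", "body": {
  "series": [
    {"linear": [0, 0, 0], "dr": [0, 0, 0]},
    {"linear": [0, 0, 0], "dr": [0, 0, 0]},
    {"linear": [0, 0, 0], "dr": [0, 0, 0]},
    {"linear": [0, 0, 0], "dr": [0, 0, 0]},
    {"linear": [0, 0, 0], "dr": [0, 0, 0]},
    {"linear": [0, 0, 0], "dr": [0, 0, 0]},
    {"linear": [0, 0, 0], "dr": [0, 0, 0]},
    {"linear": [0, 0, 0], "dr": [0, 0, 0]}
  ],
  "fingers": 0.0
}}

```text
t: 7.02
tcp_pos: [587.5, -181.8, 163.6]
tool_rot: [-1.457, 1.57, -1.292]
ft_force: [0.1, 0.5, -3.8]
grip_width: 10.7
```

```bash
python3 - <<'E'
from h import *
np.set_printoptions(precision=2,suppress=True)
p,R,o=cur(); print(o["t"],p,R[:,0],o["q"],o["ft_force"],o["grip_width"]); print((bail(1.57)-p)@R)
E
```

```text
7.0167 [ 587.54 -181.76  163.64] [ 0. -0. -1.] [-0.42  0.27  1.45 -0.    1.42 -0.59] [ 0.11  0.5  -3.84] 10.73372962033037
[-6.36 -0.62  1.  ]
```

>>> {"method": "move_arm", "body": {
  "series": [
    {"linear": [-0.001, 0, 0], "dr": [0, 0, 0]},
    {"linear": [-0.002, 0, 0], "dr": [0, 0, 0]},
    {"linear": [-0.003, 0, 0], "dr": [0, 0, 0]},
    {"linear": [-0.005, 0, 0], "dr": [0, 0, 0]},
    {"linear": [-0.005, 0, 0], "dr": [0, 0, 0]},
    {"linear": [-0.003, 0, 0], "dr": [0, 0, 0]},
    {"linear": [-0.001, 0, 0], "dr": [0, 0, 0]},
    {"linear": [0, 0, 0], "dr": [0, 0, 0]}
  ]
}}

```text
t: 7.68
tcp_pos: [587.9, -181.8, 184.3]
tool_rot: [-0.947, 1.569, -0.782]
ft_force: [0.3, 0.2, -5.4]
grip_width: 10.6
```

```bash
python3 - <<'E'
from h import *
np.set_printoptions(precision=2,suppress=True)
p,R,o=cur(); print(o["t"],p,o["ft_force"],o["torque"],o["grip_width"])
s=camera("scene")
c=lambda im,x,y:cv2.resize(im[y:y+90,x:x+90],(600,600),interpolation=cv2.INTER_CUBIC)
cv2.imwrite("pics/m5.png",c(s,160,150))
E
```

```text
7.6833 [ 587.87 -181.78  184.25] [ 0.3   0.17 -5.38] [ 0.02 -0.07 -0.02] 10.64824299002232
```

View pics/m5.png

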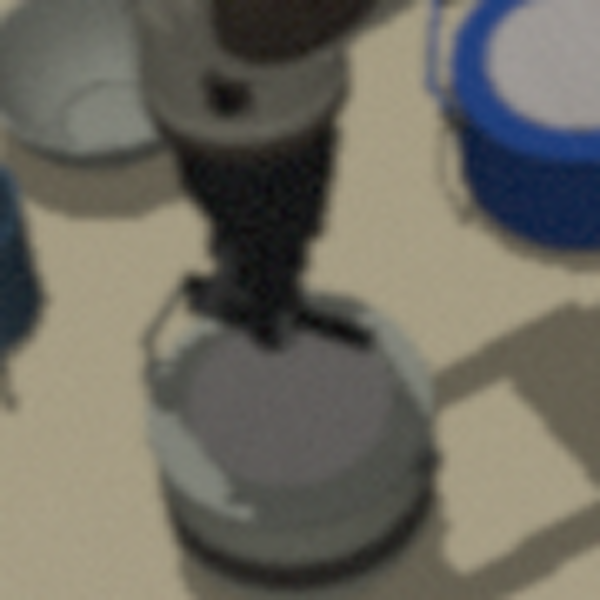

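Lifted clear and level at scene ≈(203,220). The load is about 5.4 N, so the hook should sink about 50 mm. I raise the pail the rest of the way.

>>> {"method": "move_arm", "body": {
  "series": [
    {"linear": [-0.004, 0, 0], "dr": [0, 0, 0]},
    {"linear": [-0.007, 0, 0], "dr": [0, 0, 0]},
    {"linear": [-0.01, 0, 0], "dr": [0, 0, 0]},
    {"linear": [-0.011, 0, 0], "dr": [0, 0, 0]},
    {"linear": [-0.011, 0, 0], "dr": [0, 0, 0]},
    {"linear": [-0.011, 0, 0], "dr": [0, 0, 0]},
    {"linear": [-0.011, 0, 0], "dr": [0, 0, 0]},
    {"linear": [-0.011, 0, 0], "dr": [0, 0, 0]}
  ]
}}

```text
t: 8.4
tcp_pos: [587.7, -181.7, 261.2]
tool_rot: [-0.972, 1.57, -0.807]
ft_force: [-0.3, -0.7, -4.4]
grip_width: 10.4
```

>>> {"method": "move_arm", "body": {
  "series": [
    {"linear": [-0.011, 0, 0], "dr": [0, 0, 0]},
    {"linear": [-0.01, 0, 0], "dr": [0, 0, 0]},
    {"linear": [-0.01, 0, 0], "dr": [0, 0, 0]},
    {"linear": [-0.007, 0, 0], "dr": [0, 0, 0]},
    {"linear": [-0.005, 0, 0], "dr": [0, 0, 0]},
    {"linear": [-0.003, 0, 0], "dr": [0, 0, 0]},
    {"linear": [-0.001, 0, 0], "dr": [0, 0, 0]},
    {"linear": [0, 0, 0], "dr": [0, 0, 0]}
  ]
}}

```text
t: 9.07
tcp_pos: [587.7, -181.6, 306.6]
tool_rot: [-1.488, 1.57, -1.323]
ft_force: [-0.5, 0.1, -4.0]
grip_width: 10.6
```

```bash
python3 - <<'E'
from h import *
np.set_printoptions(precision=2,suppress=True)
p,R,o=cur(); print(o["t"],p,o["ft_force"],o["grip_width"])
q=sc-70*np.array([np.cos(ss),np.sin(ss),0]); q[2]=308
plan(p,R,q,Rt(ss,90,-1),32)
E
```

```text
9.0667 [ 587.68 -181.64  306.64] [-0.51  0.14 -4.  ] 10.568818024005244
dr/row [0.17 0.   0.  ]
0 [-0.0, 0.0115, -0.0007]
1 [-0.0, 0.0115, -0.0008]
2 [-0.0, 0.0115, -0.0008]
3 [-0.0, 0.0115, -0.0008]
4 [-0.0, 0.0115, -0.0009]
5 [-0.0, 0.0115, -0.0009]
6 [-0.0, 0.0115, -0.001]
7 [-0.0, 0.0115, -0.001]
8 [-0.0, 0.0115, -0.001]
9 [-0.0, 0.0115, -0.0011]
10 [-0.0, 0.0115, -0.0011]
11 [-0.0, 0.0115, -0.0011]
12 [-0.0, 0.0115, -0.0012]
13 [-0.0, 0.0115, -0.0012]
14 [-0.0, 0.0115, -0.0012]
15 [-0.0, 0.0115, -0.0013]
16 [-0.0, 0.0115, -0.0013]
17 [-0.0, 0.0115, -0.0013]
18 [-0.0, 0.0115, -0.0014]
19 [-0.0, 0.0115, -0.0014]
20 [-0.0, 0.0115, -0.0014]
21 [-0.0, 0.0114, -0.0015]
22 [-0.0, 0.0114, -0.0015]
23 [-0.0, 0.0114, -0.0015]
24 [-0.0, 0.0114, -0.0016]
25 [-0.0, 0.0114, -0.0016]
26 [-0.0, 0.0114, -0.0016]
27 [-0.0, 0.0114, -0.0017]
28 [-0.0, 0.0114, -0.0017]
29 [-0.0, 0.0114, -0.0018]
30 [-0.0, 0.0114, -0.0018]
31 [-0.0, 0.0114, -0.0018]
```

>>> {"method": "move_arm", "body": {
  "series": [
    {"linear": [0, 0.002, 0], "dr": [0.17, 0, 0]},
    {"linear": [0, 0.005, -0.001], "dr": [0.17, 0, 0]},
    {"linear": [0, 0.008, -0.001], "dr": [0.17, 0, 0]},
    {"linear": [0, 0.01, -0.001], "dr": [0.17, 0, 0]},
    {"linear": [0, 0.012, -0.0015], "dr": [0.17, 0, 0]},
    {"linear": [0, 0.013, -0.0015], "dr": [0.17, 0, 0]},
    {"linear": [0, 0.013, -0.0015], "dr": [0.17, 0, 0]},
    {"linear": [0, 0.013, -0.0015], "dr": [0.17, 0, 0]}
  ]
}}

```text
t: 9.73
tcp_pos: [566.8, -106.2, 306.9]
tool_rot: [-0.953, 1.57, -0.812]
ft_force: [-0.6, 0.8, -5.3]
grip_width: 10.0
```

>>> {"method": "move_arm", "body": {
  "series": [
    {"linear": [0, 0.013, -0.0015], "dr": [0.17, 0, 0]},
    {"linear": [0, 0.013, -0.0015], "dr": [0.17, 0, 0]},
    {"linear": [0, 0.013, -0.0015], "dr": [0.17, 0, 0]},
    {"linear": [0, 0.013, -0.0015], "dr": [0.17, 0, 0]},
    {"linear": [0, 0.013, -0.0015], "dr": [0.17, 0, 0]},
    {"linear": [0, 0.013, -0.0015], "dr": [0.17, 0, 0]},
    {"linear": [0, 0.013, -0.0015], "dr": [0.17, 0, 0]},
    {"linear": [0, 0.013, -0.0015], "dr": [0.17, 0, 0]}
  ]
}}

```text
t: 10.4
tcp_pos: [541.5, -5.1, 306.7]
tool_rot: [-1.159, 1.57, -1.042]
ft_force: [-0.5, -0.2, -5.6]
grip_width: 10.4
```

>>> {"method": "move_arm", "body": {
  "series": [
    {"linear": [0, 0.013, -0.0015], "dr": [0.17, 0, 0]},
    {"linear": [0, 0.013, -0.0015], "dr": [0.17, 0, 0]},
    {"linear": [0, 0.013, -0.0015], "dr": [0.17, 0, 0]},
    {"linear": [0, 0.013, -0.0015], "dr": [0.17, 0, 0]},
    {"linear": [0, 0.013, -0.0015], "dr": [0.17, 0, 0]},
    {"linear": [0, 0.013, -0.0015], "dr": [0.17, 0, 0]},
    {"linear": [0, 0.013, -0.0015], "dr": [0.17, 0, 0]},
    {"linear": [0, 0.013, -0.0015], "dr": [0.17, 0, 0]}
  ]
}}

```text
t: 11.07
tcp_pos: [518.3, 97.0, 306.6]
tool_rot: [-1.142, 1.57, -1.049]
ft_force: [0.5, 0.2, -4.7]
grip_width: 10.9
```

>>> {"method": "move_arm", "body": {
  "series": [
    {"linear": [0, 0.013, -0.001], "dr": [0.17, 0, 0]},
    {"linear": [0, 0.013, -0.001], "dr": [0.17, 0, 0]},
    {"linear": [0, 0.013, -0.001], "dr": [0.17, 0, 0]},
    {"linear": [0, 0.012, -0.001], "dr": [0.17, 0, 0]},
    {"linear": [0, 0.01, -0.001], "dr": [0.17, 0, 0]},
    {"linear": [0, 0.008, 0], "dr": [0.17, 0, 0]},
    {"linear": [0, 0.006, 0], "dr": [0.17, 0, 0]},
    {"linear": [0, 0.003, 0], "dr": [0.17, 0, 0]}
  ]
}}

```text
t: 11.73
tcp_pos: [507.0, 173.8, 306.5]
tool_rot: [-1.153, 1.57, -1.083]
ft_force: [0.3, 0.1, -4.9]
grip_width: 10.6
```

```bash
python3 - <<'E'
from h import *
np.set_printoptions(precision=2,suppress=True)
s=camera("scene");t=camera("top")
p,R,o=cur(); print(o["t"],p,o["ft_force"],o["torque"],o["grip_width"],R[:,0])
q=sc.copy(); q[2]=308
plan(p,R,q,Rt(ss,90,-1),16)
c=lambda im,x,y:cv2.resize(im[y:y+75,x:x+100],(800,600),interpolation=cv2.INTER_CUBIC)
cv2.imwrite("pics/m6.png",c(s,260,170))
E
```

```text
11.8333 [507.08 173.32 306.41] [ 0.2  -0.24 -5.23] [-0.04 -0.06  0.01] 10.197614178598867 [ 0. -0. -1.]
dr/row [0.01 0.   0.  ]
0 [-0.0001, 0.0003, 0.0042]
1 [-0.0001, 0.0003, 0.0042]
2 [-0.0001, 0.0003, 0.0042]
3 [-0.0001, 0.0003, 0.0042]
4 [-0.0001, 0.0003, 0.0042]
5 [-0.0001, 0.0003, 0.0042]
6 [-0.0001, 0.0003, 0.0042]
7 [-0.0001, 0.0003, 0.0042]
8 [-0.0001, 0.0003, 0.0042]
9 [-0.0001, 0.0003, 0.0042]
10 [-0.0001, 0.0003, 0.0042]
11 [-0.0001, 0.0003, 0.0042]
12 [-0.0001, 0.0003, 0.0042]
13 [-0.0001, 0.0003, 0.0042]
14 [-0.0001, 0.0003, 0.0042]
15 [-0.0001, 0.0003, 0.0042]
```

View pics/m6.png

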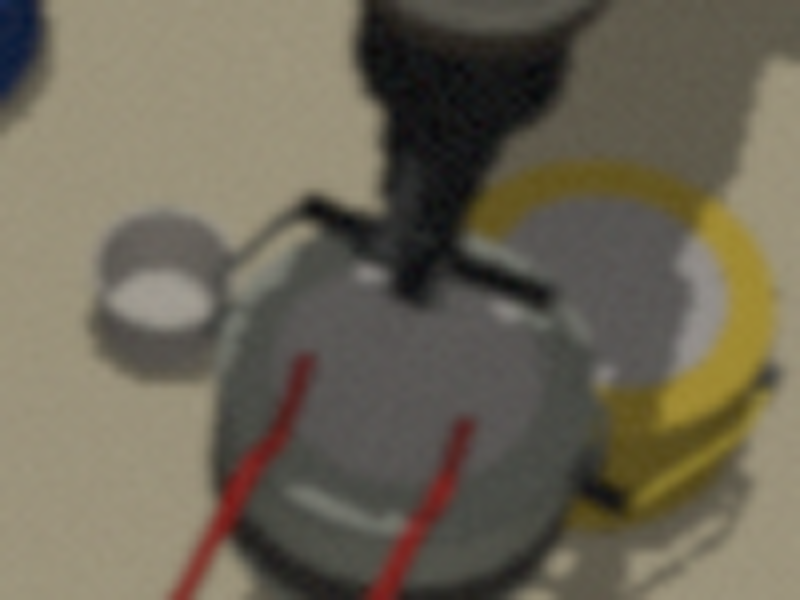

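Tube ends at scene (298.3,195.5) and (327.6,206.6). Both prong tips are ahead of them, at ≈(298,214) and (318,223). I check the tube's height against the hook in this picture.

```bash
python3 - <<'E'
from h import *
np.set_printoptions(precision=1,suppress=True)
for z in (300,306,312,318,324):
    a,b=ray("scene",(298.3,195.5),z),ray("scene",(327.6,206.6),z); print(z,(a+b)/2,np.linalg.norm(a-b))
E
```

```text
300 [496.1 168.4 300. ] 94.60797407224572
306 [500.3 169.8 306. ] 94.12332841208615
312 [504.6 171.2 312. ] 93.6386827519266
318 [508.9 172.7 318. ] 93.15403709176708
324 [513.2 174.1 324. ] 92.66939143160758
```

>>> {"method": "move_arm", "body": {
  "series": [
    {"linear": [0, 0.0003, 0.002], "dr": [0, 0, 0]},
    {"linear": [0, 0.0003, 0.004], "dr": [0, 0, 0]},
    {"linear": [0, 0.0003, 0.005], "dr": [0, 0, 0]},
    {"linear": [0, 0.0003, 0.005], "dr": [0, 0, 0]},
    {"linear": [0, 0.0003, 0.005], "dr": [0, 0, 0]},
    {"linear": [0, 0.0003, 0.005], "dr": [0, 0, 0]},
    {"linear": [0, 0.0003, 0.005], "dr": [0, 0, 0]},
    {"linear": [0, 0.0003, 0.005], "dr": [0, 0, 0]}
  ]
}}

```text
t: 12.5
tcp_pos: [543.4, 178.0, 306.4]
tool_rot: [-1.346, 1.57, -1.276]
ft_force: [0.3, 0.1, -5.4]
grip_width: 10.3
```

>>> {"method": "move_arm", "body": {
  "series": [
    {"linear": [0, 0.0003, 0.005], "dr": [0, 0, 0]},
    {"linear": [0, 0.0003, 0.005], "dr": [0, 0, 0]},
    {"linear": [0, 0.0003, 0.005], "dr": [0, 0, 0]},
    {"linear": [0, 0.0003, 0.005], "dr": [0, 0, 0]},
    {"linear": [0, 0.0003, 0.004], "dr": [0, 0, 0]},
    {"linear": [0, 0.0003, 0.003], "dr": [0, 0, 0]},
    {"linear": [0, 0.0003, 0.002], "dr": [0, 0, 0]},
    {"linear": [0, 0.0003, 0.0015], "dr": [0, 0, 0]}
  ]
}}

```text
t: 13.17
tcp_pos: [573.3, 182.5, 306.5]
tool_rot: [-1.326, 1.57, -1.256]
ft_force: [-0.5, 0.5, -4.9]
grip_width: 10.6
```

```bash
python3 - <<'E'
from h import *
np.set_printoptions(precision=2,suppress=True)
s=camera("scene");t=camera("top")
p,R,o=cur(); print(o["t"],p,o["ft_force"],o["torque"],(sc-p)@R)
c=lambda im,x,y:cv2.resize(im[y:y+60,x:x+60],(400,400),interpolation=cv2.INTER_CUBIC)
cv2.imwrite("pics/m7.png",np.hstack([c(s,270,195),c(t,165,130)]))
E
```

```text
13.2667 [573.18 182.56 306.47] [ 0.14 -0.1  -5.71] [-0.05  0.05 -0.02] [31.47  0.24  0.33]
```

View pics/m7.png

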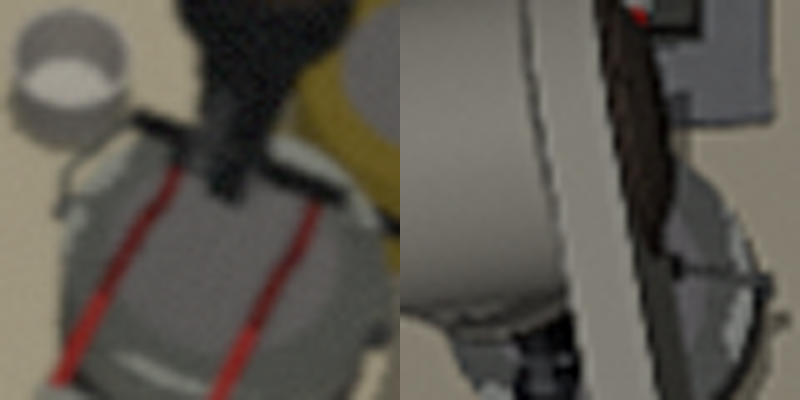

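The tube lies across both prongs, with the finger between them at scene ≈(304,222). Now I lower slowly.

>>> {"method": "move_arm", "body": {
  "series": [
    {"linear": [0.001, 0, 0], "dr": [0, 0, 0]},
    {"linear": [0.002, 0, 0], "dr": [0, 0, 0]},
    {"linear": [0.003, 0, 0], "dr": [0, 0, 0]},
    {"linear": [0.003, 0, 0], "dr": [0, 0, 0]},
    {"linear": [0.003, 0, 0], "dr": [0, 0, 0]},
    {"linear": [0.003, 0, 0], "dr": [0, 0, 0]},
    {"linear": [0.003, 0, 0], "dr": [0, 0, 0]},
    {"linear": [0.003, 0, 0], "dr": [0, 0, 0]}
  ]
}}

```text
t: 13.93
tcp_pos: [573.1, 182.5, 285.2]
tool_rot: [-1.252, 1.57, -1.182]
ft_force: [0.4, 0.0, -6.3]
grip_width: 10.4
```

>>> {"method": "move_arm", "body": {
  "series": [
    {"linear": [0.0025, 0, 0], "dr": [0, 0, 0]},
    {"linear": [0.0025, 0, 0], "dr": [0, 0, 0]},
    {"linear": [0.002, 0, 0], "dr": [0, 0, 0]},
    {"linear": [0.002, 0, 0], "dr": [0, 0, 0]},
    {"linear": [0.002, 0, 0], "dr": [0, 0, 0]},
    {"linear": [0.002, 0, 0], "dr": [0, 0, 0]},
    {"linear": [0.002, 0, 0], "dr": [0, 0, 0]},
    {"linear": [0.002, 0, 0], "dr": [0, 0, 0]}
  ]
}}

```text
t: 14.6
tcp_pos: [573.1, 182.5, 268.4]
tool_rot: [-1.054, 1.57, -0.984]
ft_force: [0.1, 0.1, -5.3]
grip_width: 10.7
```

>>> {"method": "move_arm", "body": {
  "series": [
    {"linear": [0.002, 0, 0], "dr": [0, 0, 0]},
    {"linear": [0.002, 0, 0], "dr": [0, 0, 0]},
    {"linear": [0.002, 0, 0], "dr": [0, 0, 0]},
    {"linear": [0.002, 0, 0], "dr": [0, 0, 0]},
    {"linear": [0.002, 0, 0], "dr": [0, 0, 0]},
    {"linear": [0.002, 0, 0], "dr": [0, 0, 0]},
    {"linear": [0.002, 0, 0], "dr": [0, 0, 0]},
    {"linear": [0.002, 0, 0], "dr": [0, 0, 0]}
  ]
}}

```text
t: 15.27
tcp_pos: [573.1, 182.5, 252.4]
tool_rot: [-0.975, 1.57, -0.904]
ft_force: [-0.2, 0.4, -3.0]
grip_width: 10.3
```

```bash
cat >> h.py <<'E'
def ft(n=8):
    f=[]
    for i in range(n): s=camera("scene"); f.append(np.array(observe()["ft_force"]))
    return np.mean(f,0),np.std(f,0),s
E
python3 - <<'E'
from h import *
np.set_printoptions(precision=2,suppress=True)
f,sd,s=ft();p,R,o=cur(); print(o["t"],p,f,sd)
cv2.imwrite("pics/s8.png",cv2.resize(s[185:245,260:340],(800,600),interpolation=cv2.INTER_CUBIC))
E
```

```text
15.6667 [573.13 182.45 252.65] [ 0.08  0.09 -3.29] [0.63 0.41 0.57]
```

View pics/s8.png

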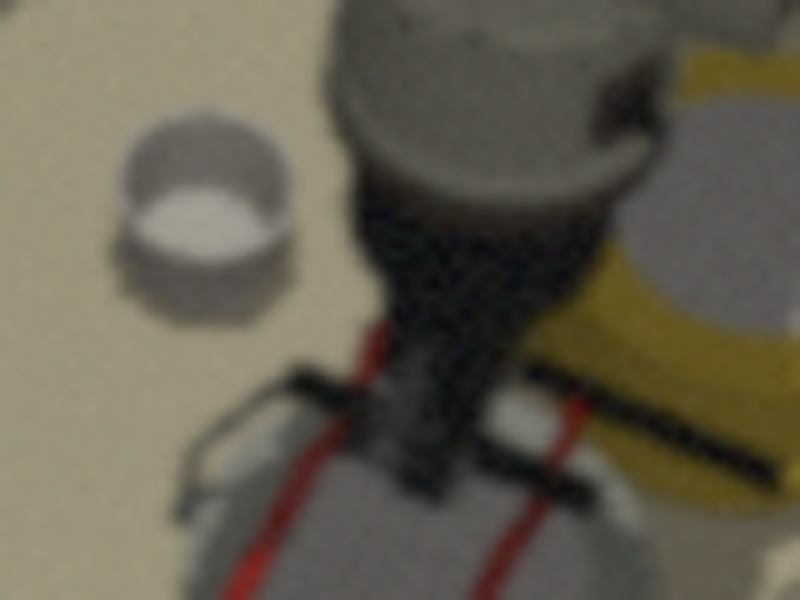

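The tube is in the dip with the prong tips in front of it at scene ≈(297,218) and (317,225). Part of the load has moved to the hook: 3.3 N is left, so about 33 mm more. I continue lowering.

>>> {"method": "move_arm", "body": {
  "series": [
    {"linear": [0.002, 0, 0], "dr": [0, 0, 0]},
    {"linear": [0.002, 0, 0], "dr": [0, 0, 0]},
    {"linear": [0.002, 0, 0], "dr": [0, 0, 0]},
    {"linear": [0.002, 0, 0], "dr": [0, 0, 0]},
    {"linear": [0.002, 0, 0], "dr": [0, 0, 0]},
    {"linear": [0.002, 0, 0], "dr": [0, 0, 0]},
    {"linear": [0.002, 0, 0], "dr": [0, 0, 0]},
    {"linear": [0.002, 0, 0], "dr": [0, 0, 0]}
  ]
}}

```text
t: 16.33
tcp_pos: [573.1, 182.5, 236.4]
tool_rot: [-0.986, 1.57, -0.916]
ft_force: [-0.2, -0.0, -1.3]
grip_width: 10.7
```

>>> {"method": "move_arm", "body": {
  "series": [
    {"linear": [0.002, 0, 0], "dr": [0, 0, 0]},
    {"linear": [0.002, 0, 0], "dr": [0, 0, 0]},
    {"linear": [0.002, 0, 0], "dr": [0, 0, 0]},
    {"linear": [0.002, 0, 0], "dr": [0, 0, 0]},
    {"linear": [0.001, 0, 0], "dr": [0, 0, 0]},
    {"linear": [0.001, 0, 0], "dr": [0, 0, 0]},
    {"linear": [0, 0, 0], "dr": [0, 0, 0]},
    {"linear": [0, 0, 0], "dr": [0, 0, 0]}
  ]
}}

```text
t: 17.0
tcp_pos: [573.1, 182.4, 226.6]
tool_rot: [-1.103, 1.57, -1.033]
ft_force: [-0.7, 0.1, -0.7]
grip_width: 10.2
```

```bash
python3 - <<'E'
from h import *
np.set_printoptions(precision=2,suppress=True)
f,sd,s=ft(30);p,R,o=cur(); print(o["t"],p,f,sd,o["grip_width"])
E
```

```text
18.5 [573.14 182.42 226.54] [ 0.14  0.48 -0.82] [0.43 0.51 0.47] 10.63014261277183
```

>>> {"method": "move_arm", "body": {
  "series": [
    {"linear": [0.0015, 0, 0], "dr": [0, 0, 0]},
    {"linear": [0.0015, 0, 0], "dr": [0, 0, 0]},
    {"linear": [0.0015, 0, 0], "dr": [0, 0, 0]},
    {"linear": [0.0015, 0, 0], "dr": [0, 0, 0]},
    {"linear": [0.001, 0, 0], "dr": [0, 0, 0]},
    {"linear": [0.0005, 0, 0], "dr": [0, 0, 0]},
    {"linear": [0, 0, 0], "dr": [0, 0, 0]},
    {"linear": [0, 0, 0], "dr": [0, 0, 0]}
  ]
}}

```text
t: 19.17
tcp_pos: [573.1, 182.4, 219.1]
tool_rot: [-1.13, 1.57, -1.06]
ft_force: [0.3, 0.0, -0.4]
grip_width: 10.4
```

```bash
python3 - <<'E'
from h import *
np.set_printoptions(precision=2,suppress=True)
f,sd,s=ft(40);p,R,o=cur(); print(o["t"],p,f,sd,o["grip_width"])
E
```

```text
21.1667 [573.14 182.4  219.03] [0.12 0.77 0.04] [0.58 0.47 0.56] 10.583415091572746
```

The hand carries about 0 N, so the scale has it all. I open the fingers and hold still.

>>> {"method": "move_arm", "body": {
  "series": [
    {"linear": [0, 0, 0], "dr": [0, 0, 0]},
    {"linear": [0, 0, 0], "dr": [0, 0, 0]},
    {"linear": [0, 0, 0], "dr": [0, 0, 0]},
    {"linear": [0, 0, 0], "dr": [0, 0, 0]},
    {"linear": [0, 0, 0], "dr": [0, 0, 0]},
    {"linear": [0, 0, 0], "dr": [0, 0, 0]},
    {"linear": [0, 0, 0], "dr": [0, 0, 0]},
    {"linear": [0, 0, 0], "dr": [0, 0, 0]}
  ],
  "fingers": 0.035,
  "squeeze": 20
}}

```text
t: 21.83
tcp_pos: [573.1, 182.4, 219.0]
tool_rot: [-1.092, 1.57, -1.022]
ft_force: [-0.7, -0.1, -0.5]
grip_width: 35.2
```

```bash
python3 - <<'E'
from h import *
np.set_printoptions(precision=2,suppress=True)
s=camera("scene");p,R,o=cur(); print(o["t"],p,o["ft_force"],o["grip_width"])
cv2.imwrite("pics/s9.png",cv2.resize(s[190:265,255:355],(800,600),interpolation=cv2.INTER_CUBIC))
E
```

```text
21.8833 [573.12 182.44 219.04] [-0.71  0.29 -0.11] 34.997197074965406
```

View pics/s9.png

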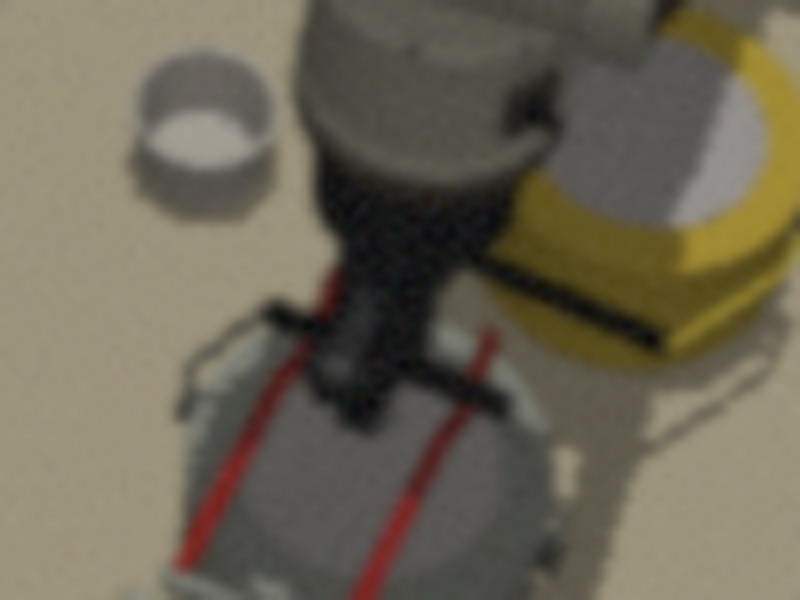

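The fingers are open around the tube and the tube rests in the dip at scene ≈(303,239). I withdraw straight up.

>>> {"method": "move_arm", "body": {
  "series": [
    {"linear": [-0.002, 0, 0], "dr": [0, 0, 0]},
    {"linear": [-0.003, 0, 0], "dr": [0, 0, 0]},
    {"linear": [-0.004, 0, 0], "dr": [0, 0, 0]},
    {"linear": [-0.005, 0, 0], "dr": [0, 0, 0]},
    {"linear": [-0.006, 0, 0], "dr": [0, 0, 0]},
    {"linear": [-0.008, 0, 0], "dr": [0, 0, 0]},
    {"linear": [-0.01, 0, 0], "dr": [0, 0, 0]},
    {"linear": [-0.012, 0, 0], "dr": [0, 0, 0]}
  ]
}}

```text
t: 22.55
tcp_pos: [573.0, 182.4, 270.0]
tool_rot: [-1.318, 1.57, -1.248]
ft_force: [1.7, 0.3, -0.4]
grip_width: 35.1
```

>>> {"method": "move_arm", "body": {
  "series": [
    {"linear": [-0.012, 0, 0], "dr": [0, 0, 0]},
    {"linear": [-0.012, 0, 0], "dr": [0, 0, 0]},
    {"linear": [-0.012, 0, 0], "dr": [0, 0, 0]},
    {"linear": [-0.015, 0, 0], "dr": [0, 0, 0]},
    {"linear": [-0.015, 0, 0], "dr": [0, 0, 0]},
    {"linear": [-0.015, 0, 0], "dr": [0, 0, 0]},
    {"linear": [-0.015, 0, 0], "dr": [0, 0, 0]},
    {"linear": [-0.015, 0, 0], "dr": [0, 0, 0]}
  ]
}}

```text
t: 23.22
tcp_pos: [572.9, 182.5, 381.7]
tool_rot: [-0.747, 1.57, -0.677]
ft_force: [-0.2, 0.8, 0.4]
grip_width: 35.1
```

>>> {"method": "move_arm", "body": {
  "series": [
    {"linear": [0, 0, -0.015], "dr": [0, 0, 0]},
    {"linear": [0, 0, -0.02], "dr": [0, 0, 0]},
    {"linear": [0, 0, -0.02], "dr": [0, 0, 0]},
    {"linear": [0, 0, -0.02], "dr": [0, 0, 0]},
    {"linear": [0, 0, -0.02], "dr": [0, 0, 0]},
    {"linear": [0, 0, -0.02], "dr": [0, 0, 0]},
    {"linear": [0, 0, -0.015], "dr": [0, 0, 0]},
    {"linear": [0, 0, -0.01], "dr": [0, 0, 0]}
  ]
}}

```text
t: 23.88
tcp_pos: [432.1, 172.7, 381.2]
tool_rot: [-0.332, 1.569, -0.262]
ft_force: [0.9, 0.2, 0.1]
grip_width: 35.2
```

```bash
python3 - <<'E'
from h import *
np.set_printoptions(precision=2,suppress=True)
a=camera("scene")
f,sd,s=ft(10);t=camera("top");p,R,o=cur(); print(o["t"],p,f,o["grip_width"])
g=cv2.absdiff(a,s)[200:290,240:350]; print("motion",g.max(),g.mean())
c=lambda im,x,y:cv2.resize(im[y:y+120,x:x+80],(400,600),interpolation=cv2.INTER_CUBIC)
cv2.imwrite("pics/m10.png",np.hstack([c(s,260,190),c(t,150,100)]))
E
```

```text
24.4833 [433.64 172.73 379.77] [-0.03 -0.05 -0.22] 35.32625113218252
motion 37 1.578114478114478
```

View pics/m10.png

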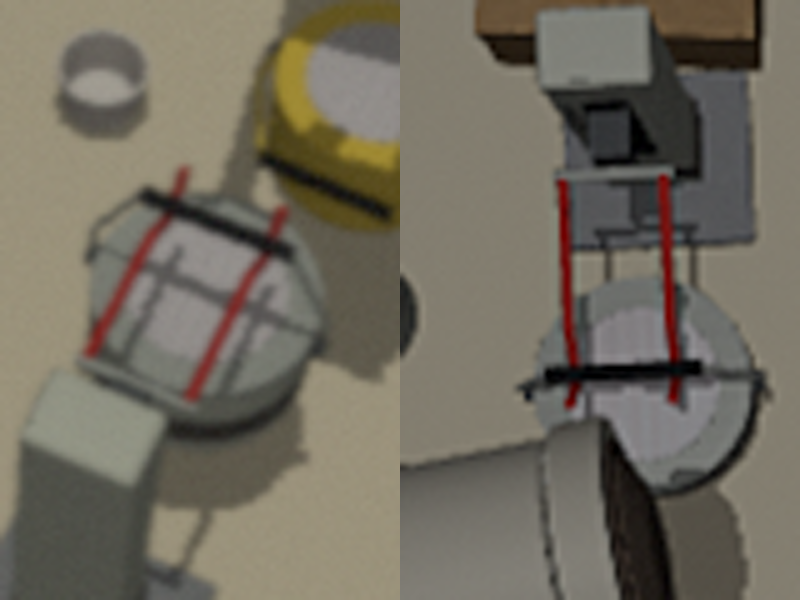

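The pail hangs from both prongs, level and clear of the table, at scene ≈(302,250) and top ≈(280,175). I do a last stillness check before handing in.

```bash
python3 - <<'E'
from h import *
a=camera("scene").astype(float)
for i in range(12):
    b=camera("scene").astype(float)
    if i%3==2:
        d=abs(a-b); print(d[215:280,270:335].mean().round(2),d[215:280,270:335].max(),"static",d[150:215,20:85].mean().round(2),d[150:215,20:85].max())
print(observe()["t"]); print(hand_in())
E
```

```text
1.52 17.0 static 1.67 17.0
1.55 16.0 static 1.68 18.0
1.57 18.0 static 1.67 15.0
1.54 16.0 static 1.65 14.0
25.1333
the job is handed in; nothing more can be done
None
```

The white pail is hanging on the red twin-prong hook, and the job was handed in at t ≈ 25 s of the 72 s allowed.

I swung the bail upright with the fingers loosely around the grip tube while the pail stood in place. I then gripped the tube, lifted the pail and carried it over the hook. I lowered it at 20–36 mm/s, slower towards the end, and opened the fingers once the wrist force read 0.04 N. The pail weighed about 5.4 N at the wrist, which is about 0.55 kg.

**Last checks:**
- **Seating:** the tube rests in the dip on both prongs. The pail looked level and clear of the table in both views, and the hand had withdrawn.
- **Stillness:** image change over about 0.6 s was no greater than in a still part of the scene.
- **Disagreements:** the sideways wrist force rose to about 0.8 N before release and went away once the fingers opened. A brief 1.7 N sideways reading appeared during the withdrawal; single readings scatter by about 0.5 N, and the pail was still afterwards.
- **Not checked:** I did not re-measure the other objects. The pictures showed no contact with the nearby ones.

I viewed 11 pictures, one over the budget.

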